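# Close the detector's lamp compartment with its cam-locked cover

### The job

The lamp in the detector has been changed, so please put its cover back on. Carry the cover by its bridge handle, not by the wing knob; hook its two tabs under the far edge of the opening and lay the knob end down on the red sprung interlock pin. Then let go, take the wing knob, press that end down against the spring and turn the knob clockwise through its quarter turn to the stop, so that its tongue swings under the frame and the cover stays shut, with the pin held in, when you let go; do not disturb the beaker, the amber bottle or the screwdriver.

Things in the scene. Friction and masses are not known exactly. Their poses are not given: they have to be found in the camera images.
- detector: Light grey bench instrument, a fixed box with an opening in its top (z = 105 mm) that shows the lamp. Origin on the worktop below the opening's centre; x to its rear (away from the robot), y left, z up. Case x -118..134, y -112..112 mm. Fitted, the cover's axes lie along the detector's and the cover's origin is at (0, 0, 85) mm here: play 2 mm to +x, 4 to -x, 3 either way in y.
- opening (a point): Centre of the opening, level with the upper face of the top sheet (detector frame 0, 0, 105 mm). The opening is 146 mm along x by 102 mm along y, cut in a sheet 4 mm thick, under which the tabs hook; along the near edge (x = -73 mm) a rail makes the frame 10 mm deep, and the tongue catches under that. It is empty to 20 mm below the sheet, but for the interlock pin.
- interlock (a joint): Red sprung pin, 14 mm across, at detector x = -37 mm, y = 0. Value: how far it is pushed in, m: 0 free (top 8 mm above the top sheet), 0.008 fully in (level with the sheet). It needs 5 N to start and 6.6 N fully in: it carries the loose cover's knob end, 11 mm too high, and lifts it again unless the tongue holds it.
- interlock_top (a point): Centre of the top of the red interlock pin.
- cover: Loose blue-grey metal cover, 0.55 kg: plate x -84..80, y -60..60 mm, underside z = 20, top z = 24 mm; black bridge handle and wing knob on top. Origin level with the lower edges of the side flanges on which it lies, below the plate's middle; x points to the tab end, away from the knob; z up. Flanges x -52..66 mm, outer faces y = +-48 mm, z 0..20 mm.
- cover_grip (a point): Centre of the bridge handle, at cover (20, 0, 56) mm, 32 mm above the plate: a bar 12 mm thick (along cover x), 12 mm high, 88 mm long (along cover y), between posts at y = +-38 mm.
- cover_tabs (a point): Point between the two hook tabs, at cover (80, 0, 9.5) mm. Tabs at y = +-30 mm, 16 mm wide, reach from the risers (outer face x = 71 mm) to x = 87 mm, at z 8..11 mm: the 9 mm slot between them and the plate takes the 4 mm sheet. To hook: knob end some 9 degrees up, tab tips inside the opening, move to detector +x until the risers are by the edge, then lower the knob end.
- cover_front (a point): Middle of the plate's underside at the knob end, cover (-80, 0, 20) mm. Its height is 105 mm with the cover pressed flush, 106 to 107 held by the tongue, about 116 lying on the pin unlocked. Two small nibs below the plate at x = -69 mm, 7 mm deep, drop inside the near edge of the opening.
- wing: Black wing of the knob: a bar 12 mm thick (along its x), 52 mm long (along its y), round ends, on a disc 38 mm across. Origin on the knob's axis, 29 mm above the plate's underside, at cover x = -55 mm, y = 0; it reaches from 18.5 mm below to 5.5 mm above it (9.5 at the ends). A white line on top, on its -y half, points where the tongue points.
- knob (a joint): Turn of the knob, rad, growing clockwise seen from above: 0 open (wing and tongue across the cover, tongue to cover -y), 1.57 locked (tongue to cover -x, under the near rail; wing along cover x), stop at 1.62. Starts at 0 to 0.2. Friction 0.08 N m. The tongue strikes the near edge at about 0.4 unless the knob end is pressed to within 1.5 mm of flush.
- tongue_tip (a point): Tip of the steel tongue under the cover, 34 mm from the knob's axis, 14 mm below the plate's underside. Tongue 10 mm wide, 4 mm thick; with the cover flush its upper face passes 2 mm below the near rail.
- beaker: Glass beaker, 76 mm across, 95 mm high, standing behind the cover, right of the detector. Origin at the centre of its base. Leave it alone.
- reagent: Amber bottle with black cap, 56 mm across, 104 mm high, standing left of the detector, in front. Origin at the centre of its base. Leave it alone.
- screwdriver: Screwdriver with yellow handle, 185 mm long, lying on the worktop in front of the detector. Origin at its middle. Leave it alone.

How it is judged (in metres and radians):
On the way, in this order (a step that is already met when the one before it is completed fails the run):
1. the tabs are hooked under the far edge, the cover lies in the opening on the pin with its knob still open, and the fingers have let go of it (x of cover_tabs in the frame of detector above 0.074 m and z of cover_tabs in the frame of detector below 0.1005 m and y of cover in the frame of detector between -0.006 and 0.006 m and angle between the x axis of cover and the x axis of detector, either way round below 0.15 rad and z of cover_front in the frame of detector below 0.123 m and value of joint knob below 0.6 rad and value of joint interlock below 0.003 m and contact force between the fingers and cover below 0.5 N), for 0.2 s.
2. the knob end is pressed down against the spring while the knob is still open (x of cover_tabs in the frame of detector above 0.074 m and z of cover_tabs in the frame of detector below 0.1005 m and y of cover in the frame of detector between -0.006 and 0.006 m and angle between the x axis of cover and the x axis of detector, either way round below 0.15 rad and value of joint interlock above 0.006 m and value of joint knob below 0.7 rad), for 0.1 s.
At the end, for the whole second after the job is handed in: Cover square on the opening (6 mm sideways, 0.15 rad), tabs under the far edge (tab point beyond detector x = 74 mm, below z = 100.5 mm), knob past 1.25 rad, knob end under 4 mm above the top sheet, interlock pin held in over 5 mm, cover at rest (x of cover_tabs in the frame of detector above 0.074 m and z of cover_tabs in the frame of detector below 0.1005 m and y of cover in the frame of detector between -0.006 and 0.006 m and angle between the x axis of cover and the x axis of detector, either way round below 0.15 rad and value of joint knob above 1.25 rad and z of cover_front in the frame of detector below 0.109 m and value of joint interlock above 0.005 m and linear speed of cover below 0.01 m/s); the robot touches nothing.
It fails at once if the cover is carried or dragged by its wing knob while away from the opening (contact force between the fingers and wing above 2 N and distance between cover and opening above 0.07 m).
It fails at once if the beaker is knocked or moved more than 30 mm (distance of beaker from where it was at the start of the episode above 0.03 m).
It fails at once if the amber bottle is knocked or moved more than 30 mm (distance of reagent from where it was at the start of the episode above 0.03 m).
It fails at once if the screwdriver is moved more than 30 mm (distance of screwdriver from where it was at the start of the episode above 0.03 m).
It also fails if it takes over 50 s, if anything falls off the work surface, if the arm or the gripper's body presses on something with over 40 N, if the wrist force passes 120 N, or if a joint passes its speed limit or range.

### The arm

A 6-joint arm with a two-finger parallel gripper is mounted at the origin on a cart in front of the work surface, level with it; the furniture and walls round the work are solid. World frame = base frame: x ahead of the robot, y to its left, z up, the work surface at z = 0. Lengths are in mm, angles in degrees, forces in N, time in s.
With the tool pointing down it reaches from about 325 to 925 mm from the base axis. Payload 3.1 kg.
Tool frame: the origin (TCP) lies between the finger pads; the fingertips stand 19 mm ahead of it and the grasp point (between the pads) is the TCP; z points along the fingers, y is the line along which they close (so a half turn about z gives the same grasp; the last joint's range is limited). The gripper opens to 85 mm and grips with 20 to 120 N. Pads are 22 mm wide; open, the fingers measure 114 mm over their backs; the gripper's body (76 mm by 85 mm) begins 54 mm behind the grasp point. The pads swing forward as they close: fully open they stand 13 mm farther back than shut.
Start: joints at [67.082, 12.427, 92.441, -0, 75.132, -6.429], TCP at [177.383, 599.312, 250.3] pointing down, gripper open.
Joint ranges: [-157.48, 157.48], [-44.54, 120.13], [17.64, 146.25], [-64.5, 244.5], [7.68, 150.69], [-147.95, 147.95]. Speed limits (degrees/s): [159.86, 159.86, 180, 180, 180, 180].

### API

Orientations are given as [roll, pitch, yaw] about the fixed x, y, z axes, in that order (R = Rz(yaw) Ry(pitch) Rx(roll)).
In Python, from rig import ctrl gives the robot as it stands. Calls block until the motion is done:
- ctrl.move_to(position, orientation): joint-space move of the TCP to a pose.
- ctrl.line_to(position, ori=None, rate=150): straight line of the TCP; ori=None keeps the orientation; rate is the mean speed in mm/s.
- ctrl.goto_joints(angles): joint-space move.
- ctrl.open_gripper() and ctrl.close(strength=None): open the fingers fully, or close them until they stop; strength is the grip in N (None keeps the last).
- ctrl.wait(seconds).
- ctrl.ik(position, orientation): joint angles nearest the present ones, or None.
- ctrl.camera(name): name is "side" or "top" or "wrist"; returns a dict with "img" (384x512x3 uint8, blue, green, red), "fx", "fy", "cx", "cy" (pixels), "distortion" ([k1, k2, p1, p2, k3] as OpenCV has them; the pictures are not rectified), "extrinsics" (4x4, takes a point from world to camera coordinates); the wrist camera has in their place "mount" (4x4, takes a point from camera to tool coordinates, whose origin is the TCP and whose axes are the flange's). Camera axes: x right, y up, looking along -z (the intrinsics and any distortion apply to the point x, -y, -z); pixel columns grow to the right and rows downward; lengths in mm; the calibration is good to about 2 mm. A picture is of the moment at which its call begins: read the wrist's pose just before it. There is no depth.
A pose or a line that the arm cannot do raises ctrl.Unreachable and nothing moves.
- ctrl.finish_job(): hands the job in; it is judged then, once.
Trained networks look in a picture, given as the dict that the camera call returned (one of the last four; its "shot" number tells which), for a name from the list of things; names that differ only in an ending like _2 or _b are one class to them, and where a whole thing is asked for, a point or a joint stands for the part that bears it (a point fixed in the world has none). Each returns a list of dicts, best first, with "conf" (0 to 1); they miss things now and then, are a little off and sometimes report something else, mostly with a low value. They report only what shows in the picture. A call takes as long as a camera call.
- ctrl.masks_of(picture, label): "mask" (384x512 bool, what is visible of it) and "centre" ([column, row] in pixels, amid what is visible of it).
Readings, each from a call of its own:
- ctrl.get_time_s(): time.
- ctrl.get_joint_pos(): joint angles.
- ctrl.get_joint_vel(): joint speeds.
- ctrl.get_tau(): joint torques, N m.
- ctrl.get_position(): TCP position.
- ctrl.get_orientation(): TCP orientation.
- ctrl.get_force(): force on the tool from outside, world axes, zero at the start.
- ctrl.get_moment(): the same for the moment, N m.
- ctrl.get_grip_width(): finger opening in mm.
- ctrl.get_finger_force(): force on a finger pad.
Only numpy, scipy, OpenCV 4.12 (cv2) and the standard library are available. Lean on these libraries where they do the work, as an engineer would, in place of code of your own. Each camera call takes 0.05 s, during which the arm holds its last target. There are 200 camera calls.

## Working session

There is one attempt and no reset: what is moved stays moved. The work goes in short steps, each a Python script; the robot and the scene stay as the last script left them, time stands still between calls to the robot, and variables do not carry over. Pictures are saved under pics/ and viewed, at most 12 in all, crops included, and the job is handed in when it is done.

```bash
ls; mkdir -p pics
python3 - <<'E'
from rig import ctrl
import cv2,numpy as np
ims=[]
for n in ["top","side"]:
    p=ctrl.camera(n); ims.append(p["img"])
    print(n,p["fx"],p["cx"],p["cy"],p["distortion"],np.round(p["extrinsics"],3).tolist())
    for l in ["detector","cover","wing","interlock","cover_grip","beaker","reagent","screwdriver"]:
        print(l,[(round(r["conf"],2),np.round(r["centre"]).tolist(),int(r["mask"].sum())) for r in ctrl.masks_of(p,l)[:2]])
cv2.imwrite("pics/a.png",ims[0]);cv2.imwrite("pics/b.png",ims[1])
print(ctrl.get_time_s(),ctrl.get_orientation(),np.round(ctrl.camera("wrist")["mount"],3).tolist())
E
```

```text
pics
top 354.8534884544675 252.9400483058018 189.19940185262095 [-0.05452147  0.          0.          0.          0.        ] [[-0.029, -0.999, -0.044, -41.216], [0.989, -0.035, 0.142, -465.333], [-0.143, -0.039, 0.989, -881.966], [0.0, 0.0, 0.0, 1.0]]
detector [(0.92, [212.0, 136.0], 9639), (0.28, [350.0, 125.0], 999)]
cover [(0.79, [352.0, 201.0], 3032)]
wing [(0.71, [352.0, 221.0], 198)]
interlock []
cover_grip [(0.85, [352.0, 198.0], 3052), (0.46, [209.0, 131.0], 9733)]
beaker [(0.88, [352.0, 124.0], 958), (0.74, [352.0, 201.0], 2994)]
reagent [(0.72, [144.0, 230.0], 530)]
screwdriver [(0.83, [209.0, 218.0], 201)]
side 431.4423044556221 251.8003891597912 195.4312068108791 [0.01598181 0.         0.         0.         0.        ] [[0.887, -0.462, -0.018, -463.816], [0.193, 0.336, 0.922, -150.399], [-0.42, -0.821, 0.387, -1006.103], [0.0, 0.0, 0.0, 1.0]]
detector [(0.77, [270.0, 184.0], 5692), (0.56, [254.0, 267.0], 259)]
cover [(0.89, [281.0, 265.0], 2651)]
wing [(0.53, [252.0, 266.0], 277)]
interlock []
cover_grip [(0.92, [279.0, 266.0], 2762)]
beaker [(0.7, [276.0, 266.0], 2773), (0.47, [336.0, 250.0], 67)]
reagent [(0.81, [174.0, 183.0], 604)]
screwdriver [(0.46, [199.0, 210.0], 163)]
0.9 [ 1.79998662e+02 -3.06652418e-04  1.63509129e+02] [[0.0, 0.957, 0.291, 74.464], [1.0, -0.001, 0.0, -0.528], [0.0, 0.291, -0.957, -123.072], [0.0, 0.0, 0.0, 1.0]]
```

View pics/a.png

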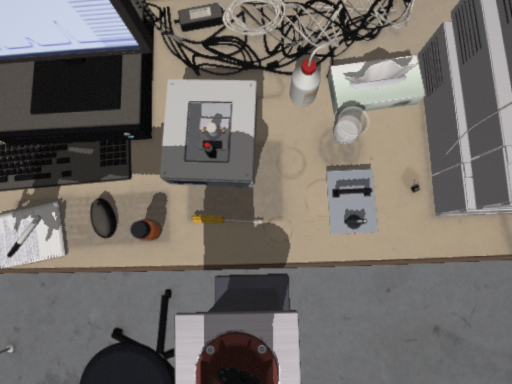

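View pics/b.png

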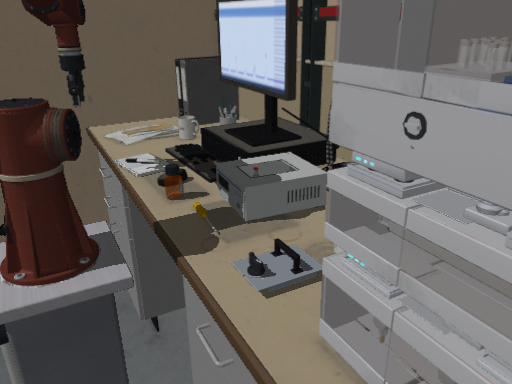

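The top view shows the cover at (352,200), with its handle at (351,190) and knob at (355,219). The detector opening runs about (187..230, 101..161), with the red pin at (208,146). The beaker is at (350,124), the bottle at (146,230) and the screwdriver at (225,219). The side view agrees.

```bash
cat > h.py <<'E'
import cv2,numpy as np
from scipy.spatial.transform import Rotation as Ro
from rig import ctrl
def shot(name):
    """picture with world->cam matrix E"""
    if name=="wrist":
        P=ctrl.get_position();O=ctrl.get_orientation()
        p=ctrl.camera(name)
        T=np.eye(4);T[:3,:3]=Ro.from_euler('xyz',O,degrees=True).as_matrix();T[:3,3]=P
        p["E"]=np.linalg.inv(T@np.array(p["mount"]))
    else:
        p=ctrl.camera(name);p["E"]=np.array(p["extrinsics"])
    p["K"]=np.array([[p["fx"],0,p["cx"]],[0,p["fy"],p["cy"]],[0,0,1.]])
    return p
def p2w(p,uv,z):
    """pixels to world at height z"""
    q=cv2.undistortPoints(np.array(uv,float).reshape(-1,1,2),p["K"],np.array(p["distortion"],float)).reshape(-1,2)
    W=np.linalg.inv(p["E"]);c=W[:3,3]
    d=np.c_[q[:,0],-q[:,1],-np.ones(len(q))]@W[:3,:3].T
    return c+d*((z-c[2])/d[:,2])[:,None]
def w2p(p,X):
    X=np.atleast_2d(X).astype(float);c=X@p["E"][:3,:3].T+p["E"][:3,3]
    c=c*[1,-1,-1]
    return cv2.projectPoints(c,np.zeros(3),np.zeros(3),p["K"],np.array(p["distortion"],float))[0].reshape(-1,2)
E
python3 - <<'E'
from h import *
p=shot("top")
r=lambda *a:print(a[0],np.round(p2w(p,a[1],a[2])[:,:2]).tolist())
r("handle",[[334,191],[371,190]],56)
r("wing",[[355,219]],50)
r("plate",[[327,166],[373,165],[378,233],[330,234]],24)
r("opening",[[188,101],[230,101],[229,161],[187,160]],105)
r("pin",[[208,146]],113)
r("beaker",[[350,124]],0);r("bottle",[[140,230]],104)
r("screw",[[195,219],[262,220]],10)
E
```

```text
handle [[449.0, -259.0], [448.0, -351.0]]
wing [[378.0, -307.0]]
plate [[519.0, -251.0], [518.0, -370.0], [342.0, -370.0], [343.0, -248.0]]
opening [[681.0, 97.0], [676.0, -8.0], [524.0, -3.0], [530.0, 99.0]]
pin [[561.0, 46.0]]
beaker [[639.0, -324.0]]
bottle [[365.0, 213.0]]
screw [[393.0, 100.0], [385.0, -76.0]]
```

Run:
```python
from h import *
import pickle
for n,xy,z in [("det",(590,20),330),("cov",(425,-335),250)]:
    ctrl.move_to([*xy,z],[180,0,90])
    p=shot("wrist");pickle.dump(p,open(n+".pkl","wb"))
    cv2.imwrite(f"pics/{n}.png",p["img"])
    for l in (["detector","interlock"] if n=="det" else ["cover","wing","knob","cover_grip"]):
        print(l,[(round(r["conf"],2),np.round(r["centre"]).tolist(),int(r["mask"].sum())) for r in ctrl.masks_of(p,l)[:2]])
print(ctrl.get_time_s())
```

```text
detector [(0.87, [277.0, 127.0], 53682)]
interlock [(0.69, [231.0, 138.0], 153)]
cover [(0.93, [258.0, 135.0], 18719)]
wing [(0.92, [203.0, 139.0], 1324), (0.74, [259.0, 132.0], 18601)]
knob [(0.62, [205.0, 142.0], 1375)]
cover_grip [(0.7, [258.0, 130.0], 18594), (0.47, [206.0, 139.0], 1341)]
5.4167
```

View pics/det.png

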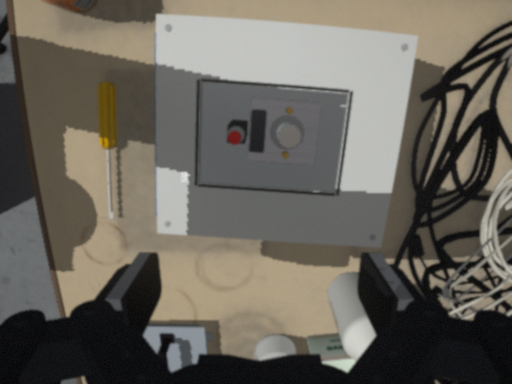

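View pics/cov.png

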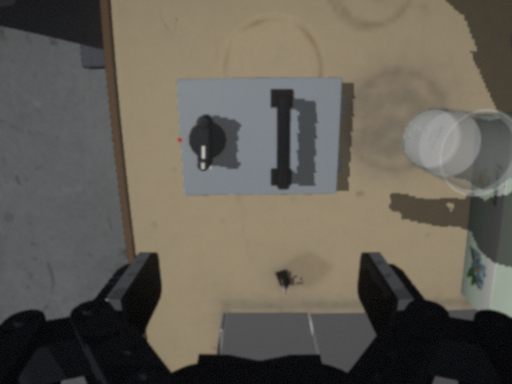

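The detector view shows the opening's corners near (199,80), (352,91), (338,194) and (196,186), the case-top corners at (157,14), (417,37), (382,246) and (156,234), and the pin at (236,134). The cover view shows the plate corners at (178,79), (341,77), (337,194) and (184,194), the handle at x≈283, and the wing at (204,143) with its white line to -y.

```bash
cat > fit.py <<'E'
from h import *
import pickle
from scipy.optimize import least_squares
def fit(p,M,uv,x0,refine=True):
    """pose (x,y,yaw deg) on the table from model points M and pixels uv"""
    M=np.array(M,float);uv=np.array(uv,np.float32).reshape(-1,1,2)
    if refine: uv=cv2.cornerSubPix(cv2.cvtColor(p["img"],cv2.COLOR_BGR2GRAY),uv.copy(),(4,4),(-1,-1),(3,30,.01))
    uv=uv.reshape(-1,2)
    f=lambda s:(w2p(p,M@Ro.from_euler('z',s[2],degrees=True).as_matrix().T+[s[0],s[1],0])-uv).ravel()
    r=least_squares(f,x0,loss='soft_l1',x_scale=[10,10,3])
    return r.x,r.fun.reshape(-1,2)
E
python3 - <<'E'
from fit import *
d=pickle.load(open("det.pkl","rb"));c=pickle.load(open("cov.pkl","rb"))
M=[[-73,51,105],[73,51,105],[73,-51,105],[-73,-51,105]]
Q=[(199,80),(352,91),(338,194),(196,186)]
N=[[-118,112,105],[134,112,105],[134,-112,105],[-118,-112,105]]
R=[(157,14),(417,37),(382,246),(156,234)]
for a,b,ref in [(M,Q,0),(M,Q,1),(N,R,0),(M+N,Q+R,0)]:
    s,e=fit(d,a,b,[602,46,0],ref);print("det",s.round(1),e.round(1).tolist())
print("pin",p2w(d,[(236,132)],113).round(1))
M=[[-84,60,24],[80,60,24],[80,-60,24],[-84,-60,24]]
for ref in (0,1):
    s,e=fit(c,M,[(178,79),(341,77),(337,194),(184,194)],[430,-307,0],ref);print("cov",s.round(1),e.round(1).tolist())
print("handle",p2w(c,[(283,91),(283,187)],62).round(1),"wing",p2w(c,[(205,117),(203,168)],55).round(1))
E
```

```text
det [601.8  47.4  -3.5] [[1.6, 1.8], [-3.2, 0.8], [-1.7, -3.4], [2.9, -3.7]]
det [601.7  47.5  -3.6] [[1.6, 1.6], [-3.5, 0.7], [-2.0, -3.2], [4.6, -2.5]]
det [601.5  45.5  -4. ] [[-1.1, 0.3], [1.4, -0.8], [-1.1, 2.0], [1.1, -0.5]]
det [601.6  45.9  -3.9] [[1.8, 2.9], [-3.2, 2.9], [-2.4, -1.6], [2.4, -2.8], [-1.3, 0.1], [1.3, -1.6], [-0.8, 1.5], [1.3, -0.6]]
pin [[566.5  54.6 113. ]]
cov [ 428.4 -308.4    0.5] [[-1.9, -0.7], [2.2, 0.0], [-0.1, -0.0], [0.1, 1.1]]
cov [ 427.6 -308.3    1.2] [[-0.7, -0.3], [0.7, -1.1], [0.8, 2.6], [-0.7, 0.5]]
handle [[ 446.3 -261.5   62. ]
 [ 448.1 -349.2   62. ]] wing [[ 375.8 -284.6   55. ]
 [ 371.9 -332.5   55. ]]
```

Run:
```python
import pickle,cv2,numpy as np
d=pickle.load(open("det.pkl","rb"))["img"];c=pickle.load(open("cov.pkl","rb"))["img"]
a=cv2.resize(d[70:200,185:365],None,fx=4.4,fy=4.4,interpolation=cv2.INTER_CUBIC)
cv2.imwrite("pics/d4.png",a)
b=cv2.resize(c[70:200,170:350],None,fx=4.4,fy=4.4,interpolation=cv2.INTER_CUBIC)
cv2.imwrite("pics/c4.png",b)
i=d.astype(int);m=(i[...,2]>i[...,1]+60)&(i[...,2]>i[...,0]+60);m[:, :200]=0;m[:,300:]=0
ys,xs=np.where(m);print(xs.min(),xs.max(),ys.min(),ys.max(),xs.mean(),ys.mean())
```

```text
229 239 132 142 233.95098039215685 137.2058823529412
```

View pics/d4.png

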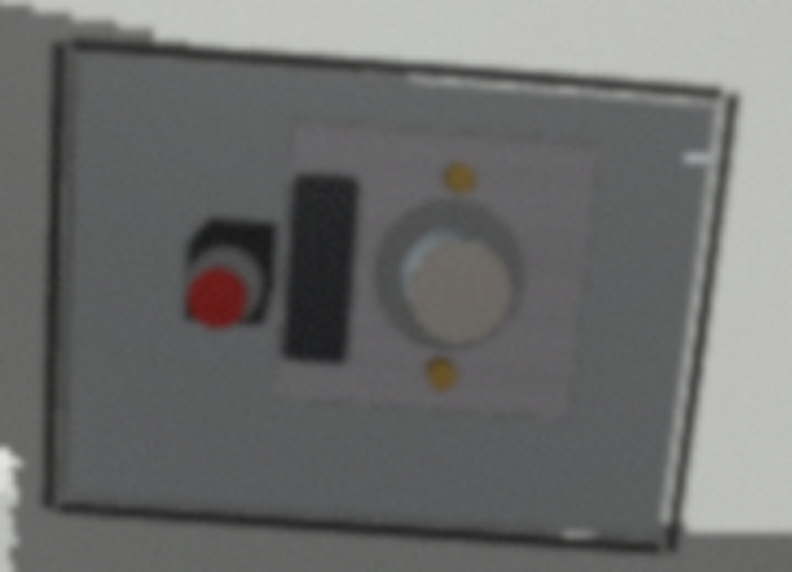

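View pics/c4.png

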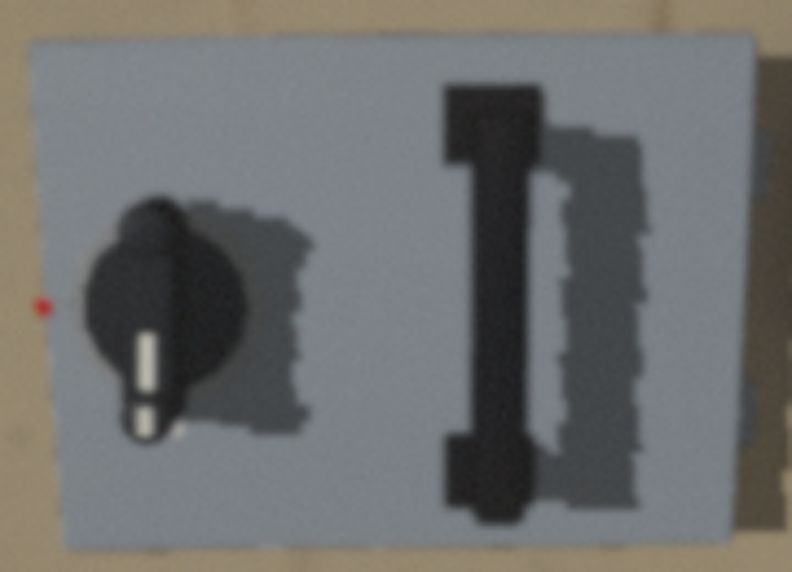

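Run:
```python
from fit import *
d=pickle.load(open("det.pkl","rb"));c=pickle.load(open("cov.pkl","rb"))
f=lambda L,o:[(o[0]+u/4.4-.4,o[1]+v/4.4-.4) for u,v in L]
Q=f([(62,45),(727,95),(672,545),(52,503),(217,298)],(185,70))
M=[[-73,51,105],[73,51,105],[73,-51,105],[-73,-51,105],[-37,0,113]]
N=[[-118,112,105],[134,112,105],[134,-112,105],[-118,-112,105]]
R=[(157,14),(417,37),(382,246),(156,234)]
s,e=fit(d,M,Q,[602,46,0],0);print("det",s.round(1),e.round(1).tolist())
s,e=fit(d,M+N,Q+R,[602,46,0],0);print("det",s.round(1),e.round(1).tolist())
M=[[-84,60,24],[80,60,24],[80,-60,24],[-84,-60,24]]
Q=f([(32,42),(755,36),(732,545),(65,550)],(170,70))
s,e=fit(c,M,Q,[430,-307,0],0);print("cov",s.round(1),e.round(1).tolist())
H=[[20,44,59],[20,-44,59]];G=f([(498,110),(498,520)],(170,70))
s,e=fit(c,M+H,Q+G,[430,-307,0],0);print("cov",s.round(1),e.round(1).tolist())
print(p2w(c,f([(160,205),(147,440)],(170,70)),57.5).round(1))
```

```text
det [601.2  47.3  -3.5] [[1.4, 2.1], [-1.6, 0.8], [-1.6, -2.6], [1.9, -1.5], [-0.0, -0.2]]
det [601.3  46.4  -3.8] [[1.8, 2.7], [-1.3, 2.2], [-1.9, -1.5], [1.8, -1.0], [0.1, 0.5], [-1.7, -0.3], [1.0, -2.2], [-0.9, 1.1], [1.1, -0.9]]
cov [ 428.  -308.7    0.6] [[-1.2, -0.4], [1.5, -0.5], [0.5, 0.7], [-0.6, 0.8]]
cov [ 427.5 -308.5    0.7] [[-1.8, -0.4], [0.9, -0.9], [0.3, 0.3], [-0.9, 0.9], [0.7, -0.4], [-0.0, 1.4]]
[[ 377.1 -283.7   57.5]
 [ 372.3 -333.5   57.5]]
```

```bash
cat > g.py <<'E'
from h import *
DET=[601.3,46.8,-3.7]
def T(p,r):
    m=np.eye(4);m[:3,3]=p;m[:3,:3]=Ro.from_euler('xyz',r,degrees=True).as_matrix();return m
def out(m):
    return m[:3,3].tolist(),Ro.from_matrix(m[:3,:3]).as_euler('xyz',degrees=True).tolist()
D=T([DET[0],DET[1],0],[0,0,DET[2]])
G=T([20,0,56],[180,0,90])     # tool in cover, on the handle
def cov(xA,zA,th,y=0):
    """cover in detector, plate end point (80,0,20) at (xA,y,zA), knob end up th"""
    m=T([0,0,0],[0,th,0]);m[:3,3]=np.array([xA,y,zA])-m[:3,:3]@[80,0,20];return m
def carry(*a): return out(D@cov(*a)@G)
def st(t=""): print(t,round(ctrl.get_time_s(),2),np.round(ctrl.get_position(),1),np.round(ctrl.get_orientation(),1),"F",np.round(ctrl.get_force(),1),"w",round(ctrl.get_grip_width(),1),"ff",round(ctrl.get_finger_force(),1))
E
python3 - <<'E'
from g import *
C=T([427.8,-308.6,0],[0,0,.6])
p,o=out(C@G)
ctrl.move_to([p[0],p[1],120],o);ctrl.line_to(p,o,rate=120);st("at");ctrl.close(80);st("closed")
ctrl.line_to([p[0],p[1],200],o,rate=200);st("up")
a=carry(60,200,10);print(a)
for q in (a,carry(62,106.2,10),carry(79.5,106.2,10)): print(ctrl.ik(*q))
ctrl.line_to(*a,rate=250);st("over")
s=shot("wrist");cv2.imwrite("pics/hold.png",s["img"])
E
```

```text
at 6.7 [ 448.5 -309.3   57.1] [1.799e+02 1.000e-01 9.060e+01] F [-0.2 -0.1  0.3] w 85.6 ff 0.0
closed 7.37 [ 448.1 -308.5   56.4] [180.    0.   90.6] F [0.4 0.8 1.6] w 10.8 ff 78.2
up 8.23 [ 446.5 -307.2  197.7] [-179.8   -0.2   90.6] F [-0.1 -0.1 -4.6] w 10.6 ff 78.0
([608.4479390615659, 46.337763515824115, 245.8719697684553], [-170.0, 0.0, 86.29999999999997])
[-2.34305904 16.91525509 87.92600496  0.2364535  85.15603327  1.31636668]
[-2.34718557 22.2887121  91.56694383  0.24193507 76.14173181  1.27432076]
[-2.38225135 24.21076652 88.93677194  0.23496648 76.84997697  1.24428046]
over 9.95 [608.   45.2 245.6] [-170.     0.    86.2] F [-0.7  0.9 -5. ] w 10.7 ff 78.0
```

View pics/hold.png

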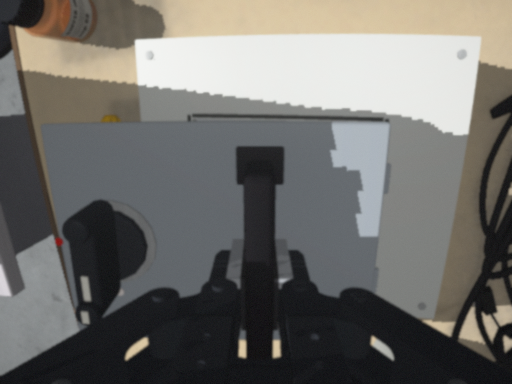

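The cover is held by its bar, tilted over the opening. Its left plate corners are at (43,125) and (388,122), the case-top corners at (137,38) and (480,37), and the opening's left edge at row ~116 from (189) to (388). I'll check these against prediction, then insert.

Run:
```python
from g import *
s=shot("wrist")
H=T(ctrl.get_position(),ctrl.get_orientation())
Cw=H@np.linalg.inv(G)
f=lambda M,L:w2p(s,[(M@[*q,1])[:3] for q in L]).round(1).tolist()
print("cover",f(Cw,[(-84,60,24),(80,60,24)]))
print("det",f(D,[(-118,112,105),(134,112,105),(-73,51,105),(73,51,105)]))
print(out(np.linalg.inv(D)@Cw))
```

```text
cover [[36.4, 124.4], [392.6, 122.6]]
det [[133.7, 39.8], [480.6, 34.5], [191.4, 118.4], [382.7, 121.5]]
([-22.606422857349116, -1.1314251568472287, 194.09148734724374], [-0.025561670233105824, 10.022561230096134, -0.08709923707927078])
```

Run:
```python
from g import *
def go(*a,rate=60):
    ctrl.line_to(*carry(*a),rate=rate);ctrl.wait(.15)
    f=np.array(ctrl.get_force());st(a)
    if abs(f[0])>15 or abs(f[1])>15 or f[2]>15: raise SystemExit("stop")
go(62,125,10,rate=150)
go(62,106.5,10)
go(79.5,106.2,10)
go(79.5,105.6,7)
go(79.5,105.4,4.8,rate=30)
s=shot("side");cv2.imwrite("pics/ins.png",cv2.resize(s["img"][110:240,190:350],None,fx=4,fy=4,interpolation=cv2.INTER_CUBIC))
```

```text
(62, 125, 10) 10.85 [611.8  46.2 173. ] [-170.2   -0.    86.3] F [-0.6 -0.7 -4.7] w 10.4 ff 78.0
(62, 106.5, 10) 11.46 [610.4  46.2 152.4] [-170.    -0.    86.3] F [-1.5 -0.1 -5.8] w 10.5 ff 78.1
(79.5, 106.2, 10) 12.05 [627.7  45.1 151.9] [-170.     0.    86.3] F [ 0.4 -0.9 -5.7] w 10.6 ff 78.0
(79.5, 105.6, 7) 12.45 [625.8  45.2 148.9] [-173.    -0.    86.3] F [ 0.3  0.  -5.3] w 10.5 ff 78.2
(79.5, 105.4, 4.8) 12.85 [624.3  45.3 146.5] [-175.2   -0.    86.3] F [ 0.2  0.  -5.5] w 9.9 ff 78.2
```

View pics/ins.png

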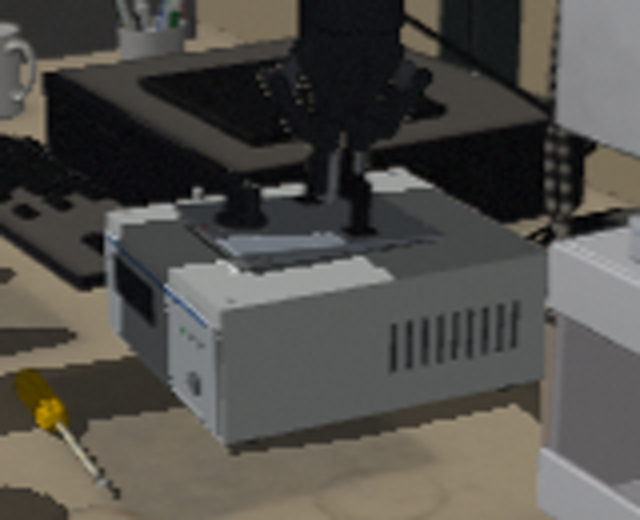

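The cover sits in the opening with its knob end slightly raised and no contact yet. I'll lower to contact and release.

Run:
```python
from g import *
for z,th in [(105.2,4.4),(105.0,4.1),(104.8,3.8)]:
    ctrl.line_to(*carry(79.5,z,th),rate=30);ctrl.wait(.15);st((z,th))
    if ctrl.get_force()[2]>-3: break
ctrl.open_gripper();ctrl.wait(.3);st("open")
p,o=ctrl.get_position(),ctrl.get_orientation()
ctrl.line_to([p[0],p[1],p[2]+80],o,rate=200)
w=(D@np.array([-75,-20,0,1]))[:3]
ctrl.move_to([w[0],w[1],300],[180,0,86.3]);ctrl.wait(.1)
import pickle
s=shot("wrist");pickle.dump(s,open("on.pkl","wb"))
cv2.imwrite("pics/on.png",s["img"]);st()
print([(round(r["conf"],2),np.round(r["centre"]).tolist()) for r in ctrl.masks_of(s,"wing")[:2]])
```

```text
(105.2, 4.4) 13.3 [623.8  45.3 145.8] [-175.6   -0.    86.3] F [-0.2  0.4 -4.8] w 10.0 ff 78.3
(105.0, 4.1) 13.7 [623.8  45.3 145.6] [-175.9    0.    86.3] F [ 0.7  0.1 -3.4] w 10.2 ff 78.6
(104.8, 3.8) 14.1 [623.7  45.4 145.4] [-176.3   -0.    86.3] F [-0.1 -0.3  2. ] w 10.5 ff 79.1
open 15.12 [623.3  45.4 144.7] [-176.2    0.    86.3] F [0.2 0.  0.7] w 85.7 ff 0.0
 16.38 [525.1  31.7 297.7] [-179.8   -0.    86.3] F [ 0.1  0.4 -0.3] w 85.4 ff 0.0
[(0.64, [284.0, 154.0]), (0.43, [337.0, 146.0])]
```

View pics/on.png

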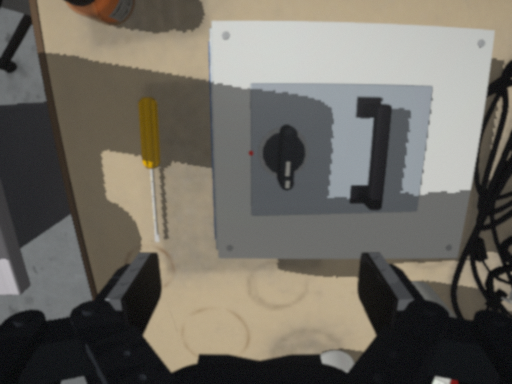

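The cover lies square on the opening: plate corners (251,83), (433,86), (417,211), (249,215), wing centred near (287,157) and still open. Nothing else has moved. Next I'll check the wing's axis.

Run:
```python
from g import *
import pickle
s=pickle.load(open("on.pkl","rb"))
C=D@cov(79.5,105,4.15)
f=lambda L:w2p(s,[(C@[*q,1])[:3] for q in L]).round(1).tolist()
print("plate",f([(-84,60,24),(80,60,24),(80,-60,24),(-84,-60,24)]))
k=np.radians(6);e=lambda t:(-55+np.sin(k)*t,np.cos(k)*t,56)
print("wing",f([e(26),e(-26),e(0)]),"grip",f([(20,44,59),(20,-44,59)]))
print("axis pred",(C@[-55,0,49,1])[:3].round(1))
cv2.imwrite("pics/w4.png",cv2.resize(s["img"][75:225,240:440],None,fx=4,fy=4,interpolation=cv2.INTER_CUBIC))
```

```text
plate [[250.3, 82.5], [433.8, 85.5], [417.5, 212.0], [251.2, 216.4]]
wing [[292.9, 127.0], [284.6, 190.5], [288.7, 159.5]] grip [[385.2, 104.2], [374.9, 210.2]]
axis pred [548.4  50.2 143.7]
```

View pics/w4.png

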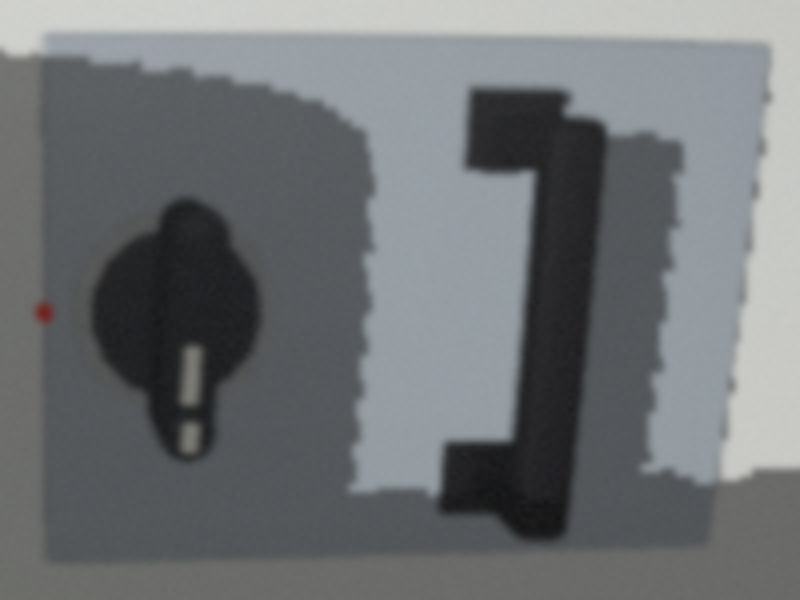

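Prediction and picture agree to 1–2 px (wing centre (288,158), knob turn about 4°). Now I'll grip the wing, press and turn.

```bash
cat >> g.py <<'E'
def wing(xA,zA,th,k,h=8,y=.5): return out(D@cov(xA,zA,th,y)@T([-55,0,49+h],[180,0,90-k]))
E
python3 - <<'E'
from g import *
p,o=wing(79.5,105,4.1,4,50);print(ctrl.ik(*wing(79.5,105,0,93)))
ctrl.move_to(p,o);ctrl.line_to(*wing(79.5,105,4.1,4),rate=100);ctrl.wait(.1);st("at")
ctrl.close(50);ctrl.wait(.1);st("closed")
for z,th in [(105,3),(105,2),(105,1),(105,0),(104,-0.2),(103,-.4),(102,-.6)]:
    ctrl.line_to(*wing(79.5,z,th,4),rate=40);ctrl.wait(.1);st((z,th))
    if ctrl.get_force()[2]>22: break
E
```

```text
[-2.01023901e+00  1.00299820e+01  1.07774538e+02 -2.54444375e-14
  6.21954795e+01  9.46897610e+01]
at 17.62 [549.9  50.6 152.9] [-176.1    0.3   82.3] F [0.2 0.2 0.3] w 85.4 ff 0.0
closed 18.39 [549.   50.8 151.6] [-175.9    0.3   82.3] F [-0.3  0.4  0.8] w 10.9 ff 53.7
(105, 3) 18.74 [548.4  50.7 149.3] [-177.     0.2   82.3] F [1.2 1.2 0.7] w 10.7 ff 53.6
(105, 2) 19.09 [547.6  50.8 147. ] [-1.78e+02  1.00e-01  8.23e+01] F [ 0.6 -0.6  0.1] w 10.7 ff 53.7
(105, 1) 19.44 [546.7  50.8 144.6] [-1.79e+02  1.00e-01  8.23e+01] F [ 0.5 -0.3  0.9] w 10.6 ff 53.8
(105, 0) 19.79 [546.1  50.8 142.3] [180.    0.   82.3] F [ 0.8 -1.   2.4] w 10.4 ff 53.9
(104, -0.2) 20.14 [546.1  50.9 142.2] [179.8  -0.   82.3] F [-1.9 -0.2 10.3] w 10.7 ff 54.9
(103, -0.4) 20.49 [546.1  50.9 142.1] [179.6  -0.   82.3] F [-5.2  0.2 16.7] w 10.5 ff 55.8
(102, -0.6) 20.84 [546.1  50.9 142.1] [179.4  -0.   82.3] F [-8.3 -1.  22.6] w 10.8 ff 56.7
```

Run:
```python
from g import *
for k in (15,30,45,60,75,88,92):
    ctrl.move_to(*wing(79.5,102.5,0,k));ctrl.wait(.1);st(k);m=ctrl.get_moment();print("   M",np.round(m,2))
    if abs(m[2])>1.5: break
```

```text
15 21.24 [546.2  50.9 142.1] [-180.     0.    71.3] F [-5.5  0.2 14.9] w 10.8 ff 55.6
   M [-0.01  0.89 -0.04]
30 21.7 [546.2  50.9 142.1] [-180.     0.    56.3] F [-4.2 -0.2 13.3] w 10.6 ff 55.6
   M [ 0.01  0.88 -0.1 ]
45 22.16 [546.2  50.9 142.2] [-180.     0.    41.3] F [-5.3  0.6 14.4] w 10.5 ff 55.6
   M [-0.    0.88 -0.12]
60 22.62 [546.1  51.  142.2] [-180.     0.    26.3] F [-6.   0.1 14.2] w 10.7 ff 55.6
   M [ 0.04  0.9  -0.05]
75 23.07 [546.1  51.  142.1] [-180.     0.    11.3] F [-4.   0.2 14.8] w 10.7 ff 55.6
   M [ 0.12  0.83 -0.09]
88 23.51 [546.1  51.1 142.1] [-180.     0.    -1.7] F [-5.5  0.4 13.9] w 10.6 ff 55.6
   M [ 0.08  0.94 -0.08]
92 23.86 [546.1  51.1 142.1] [-180.     0.    -5.7] F [-5.3  0.  14.2] w 10.5 ff 55.6
   M [ 0.04  0.89 -0.1 ]
```

Run:
```python
from g import *
ctrl.line_to(*wing(79.5,104.6,0,92),rate=20);ctrl.wait(.2);st("ease")
ctrl.open_gripper();ctrl.wait(.2);st("open")
p,o=ctrl.get_position(),ctrl.get_orientation()
ctrl.line_to([p[0],p[1],p[2]+100],o,rate=150)
w=(D@np.array([-75,-20,0,1]))[:3]
ctrl.move_to([w[0],w[1],300],[180,0,86.3]);ctrl.wait(.1)
s=shot("wrist")
C=D@cov(79.5,105,0.6)
f=lambda L:w2p(s,[(C@[*q,1])[:3] for q in L]).round(1).tolist()
print("plate",f([(-84,60,24),(80,60,24),(80,-60,24),(-84,-60,24)]))
cv2.imwrite("pics/end.png",cv2.resize(s["img"][75:225,240:440],None,fx=4,fy=4,interpolation=cv2.INTER_CUBIC));st()
```

```text
ease 24.32 [546.   51.  142.2] [-180.     0.    -5.7] F [-1.4  0.9  6.3] w 11.0 ff 54.6
open 25.23 [546.   50.9 141.7] [-180.    -0.    -5.7] F [ 0.4  1.2 -0.9] w 85.4 ff 0.0
plate [[249.3, 82.8], [431.7, 85.5], [415.8, 211.2], [250.2, 212.1]]
 27.65 [525.   31.7 299.6] [-180.     0.    86.3] F [-0.2 -0.   0.1] w 85.1 ff 0.0
```

View pics/end.png

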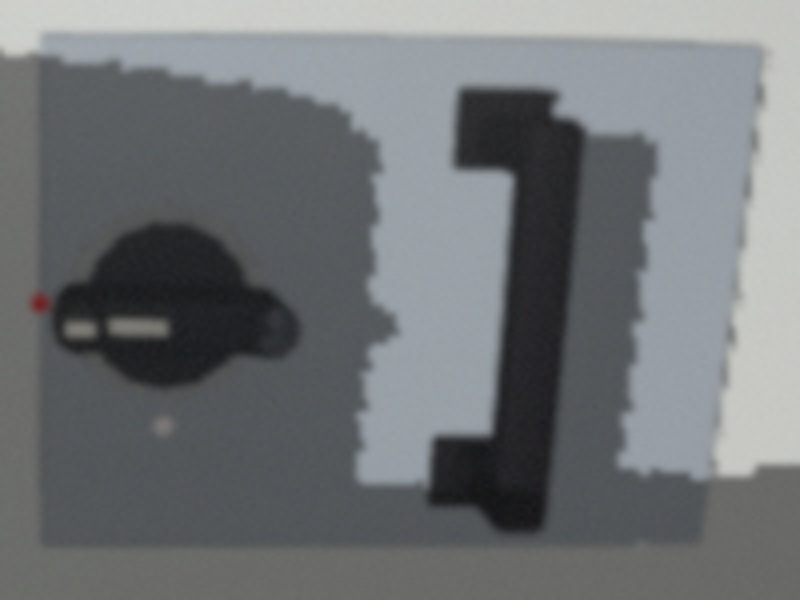

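The wing now lies along the cover with its white line pointing to the near edge at (60..170,328). The plate's lower corner, at row 211, matches the flush prediction (212), so the cover is staying shut. I'll hand it in.

```bash
python3 -c "
from rig import ctrl
print(ctrl.finish_job())"
```

```text
the job is handed in; nothing more can be done
None
```

The cover is back on and locked: tabs hooked under the far edge, knob end pressed down, and the knob turned about 92° clockwise. It stayed shut after I let go, and I handed the job in at about 28 s, though no verdict was returned; the beaker, bottle and screwdriver were not touched.

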